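Retained sample out of the latched locker and onto the scale

TASK

Weigh the taller of the two sample tins kept in the locker. Open the locker's gate by pressing its thumb lever down so that the latch bar lifts out of its catch, swing the gate right back out of the way, draw the tray out to its stop, and stand the taller tin upright in the middle of the kitchen scale without dropping it. Leave the gate open, the tray out with the shorter tin standing in it, and the timer, brush and cup where they are.

Things in the scene. Friction and masses are not known exactly. Their poses are not given: they have to be found in the camera images.
- locker: sample locker, a grey sheet-steel box fixed on the worktop, 180 mm deep (its x), 212 wide (y), 98 high; origin at the centre of its underside, -x side is the front (to the robot). Thin rods roof it from x = -28 mm back; the 60 mm strip behind the gate is open above. At the right post (y = -112 mm) a catch stands out in front: prong 118 mm in front of the origin, top 82 mm high
- gate (a joint): gate of steel rails and rods across the locker's front, 192 mm wide, 10 thick, 22 to 90 mm above the worktop, hinged upright at the left front post. Value: opening angle in rad, 0 shut, grows as the free (right) edge swings out to the robot and then left, stop at 1.95; stays where left, moves freely (under 1 N at the edge). Below about 1.5 the tray cannot pass it
- gate_hinge (a point): point on the gate's hinge axis, 66 mm above the worktop: in the locker's frame 100 mm in front of the origin and 108 mm to the left (+y); it turns with the gate: its -y points along the gate to the free edge, its -x out of the gate's front face
- gate_edge (a point): top of the gate's free stile, 198 mm from the hinge axis, 90 mm above the worktop
- latch_bar (a joint): gravity latch bar, dark steel, 130 x 12 x 6 mm, on the gate's front, pivoted near the gate's middle; its nose reaches past the free edge, behind the catch's prong. Value: rad the nose is raised, 0 level (latched), 0.09 just clear of the prong, about 0.155 at the stop of the lever. Falls by its own weight when the lever is let go, and latches again if the gate is still shut
- thumb_lever (a joint): dark steel thumb lever on the gate's front, level at rest, 165 mm from the hinge axis. It turns on a cross pin 34 mm in front of the gate's middle plane, 66.5 mm above the worktop; its tongue lies under the latch bar. Value: rad the pad is pressed down, near 0 at rest, the bar clears the catch at about 0.29, hard stop at 0.5. Moving it takes 0.5 to 1.5 N at the pad
- thumb_pad (a point): middle of the top of the lever's thumb pad: 38 mm out from the pin, 72 mm in front of the gate's middle plane, 71.5 mm up at rest; sinks 18 mm at the stop. Pad 20 mm wide (along the gate), 32 long (out from it), 10 thick, upturned 5 mm at its outer end. Axes as the locker's when shut; turn with gate and lever. A 7 mm bow handle under the pin stands up to 37 mm from the gate's middle plane
- tray (a joint): steel tray that slides out of the locker's front on runners. Value: m drawn out towards the locker's front, 0 home, 0.135 at its stop. Drag 1 to 2 N; stays where it is left. The shut gate holds it in
- tray_pull (a point): middle of the tray's wire pull: a level round bar 9 mm thick, 84 mm long along the locker's y, 66 mm above the worktop, 34 mm in front of the tray's front wall (wall top at 42 mm); when the tray is home it lies 32 mm behind the gate's middle plane, open above
- tray_floor (a point): middle of the tray's floor, 16 mm above the worktop; the tray's side walls are 20 mm high and a 14 mm divider along the middle parts it into a left and a right bay, 85 mm wide and 106 mm deep, one tin in each. Axes as the locker's
- tall_tin_center (a point): centre of the taller tin, a round dark screw-lid tin 65 mm in diameter and 68 mm high, about 0.16 kg, half-way up (34 mm above its underside), standing in one of the two bays
- tall_tin: the taller tin itself; origin at the centre of its underside
- short_tin_center (a point): centre of the shorter tin, a round screw-lid tin 65 mm in diameter and 52 mm high, half-way up (26 mm above its underside), standing in the other bay
- scale_top (a point): centre of the top of the flat kitchen scale, 235 x 165 mm and 14 mm high, fixed on the worktop to the right of the locker
- timer: small kitchen timer lying on the worktop, 66 x 58 x 19 mm; a bystander
- cup: espresso cup, 60 x 84 x 49 mm, on a slate coaster at the left; a bystander
- brush: round bristle brush with a wooden handle, 156 x 22 x 22 mm, lying between locker and scale; a bystander

How it is judged:
By the outcome, as a careful person would: the job done as asked, in the order asked, and still so for the second after the job is handed in, with the robot touching nothing.
It also fails if it takes over 69 s, if anything falls off the work surface, if the arm or the gripper's body presses on something with over 40 N, if the wrist force passes 120 N, or if a joint passes its speed limit or range.

ROBOT

A 7-joint arm with a two-finger parallel gripper is mounted at the origin on a cart in front of the work surface, level with it; the furniture and walls round the work are solid. World frame = base frame: x ahead of the robot, y to its left, z up, the work surface at z = 0. Lengths are in m, angles in rad, forces in N, time in s.
With the tool pointing down it reaches from about 0.425 to 0.95 m from the base axis. Payload 16.7 kg.
Tool frame: the origin (TCP) lies on the centre line of the jaws, within the pads' length; the fingertips stand manip.nose_length ahead of it and the grasp point (between the pads) lies 5 mm behind it (manip.nose_length is the distance from the TCP to the fingertips, in m); z points along the fingers, y is the line along which they close (so a half turn about z gives the same grasp; the last joint's range is limited). The gripper opens to 94 mm and grips with 3 to 60 N. Pads are 16 mm wide; open, the fingers measure 119 mm over their backs; the gripper's body (75 mm by 177 mm) begins 78 mm behind the grasp point.
Start: joints at [-1.365, 0.426, 0.074, 1.606, -0.034, 1.111, -0.067], TCP at [0.235, 0.633, 0.219] pointing down, gripper open.
Joint ranges: [-2.85, 2.85], [-0.5, 2.14], [-1.23, 1.37], [0.21, 2.46], [-1.02, 4.16], [0.16, 2.05], [-2.73, 2.73]. Speed limits (rad/s): [1.89, 1.89, 2.39, 2.39, 3.01, 3.01, 3.01].

INTERFACE

Orientations are given as [roll, pitch, yaw] about the fixed x, y, z axes, in that order (R = Rz(yaw) Ry(pitch) Rx(roll)).
In Python, from workcell import manip gives the robot as it stands.
- The arm moves only by the tool send_rows, never from a script. Its argument "series" is one flat list of numbers, 5 for each row, row after row: the shift along the tool's x, y, z in mm, then the turn about the tool's z in rad, then the closure in counts, from 0 (fully open) to 255 (shut). A call has 1 to 12 rows; each row is the pose to reach, as a shift and turn from the pose commanded when the call began, along the tool's axes at that moment; what a row does not reach only later rows make up. A row lasts 1/12 s, in which the tool goes at most 41.7 mm and 7.16 degrees, less where a joint would pass 70% of its speed; a pose out of reach is approached as far as the arm can. A call with a gripper value outside its range is refused whole. The fingers move at their own pace and stop on an object; "newtons" is the grip in N (left out, the last holds). Time passes only in rows, so rows that repeat a pose let the fingers close. It gives the time, the measured TCP pose, the force, the opening and the grip force at its end, in the units of the state.
- manip.get_state(): the state, without advancing time (a new reading comes with each control period).
- manip.camera(name): name is "scene" or "side" or "wrist"; returns (picture, depth): 400x640x3 uint8, red, green, blue; 400x640 float32, m along the optical axis (not along the pixel's ray), 0 where there is no reading.
- manip.camera_model(name): a dict with "fovy" (degrees; the focal length in pixels is half the picture's height over the tangent of half this angle, whatever the lens; pixels are square), "cx", "cy" (the principal point, pixels), "cam_to_world" (4x4, takes a point from camera to world coordinates). Camera axes: x right, y down, z forward; pixel columns grow to the right and rows downward; lengths in m; the calibration is good to about 2 mm. A picture is of the moment at which its call begins: read the wrist's pose just before it. camera_model takes no time and is no camera call; for the wrist camera it gives the pose at the moment of the call.
- manip.job_done(): hands the job in; it is judged then, once.
The state is a dict: "t": time; "joint_pos": joint angles; "joint_velocities": joint speeds; "joint_efforts": joint torques, N m; "eef_pos": TCP position; "tcp_rot": TCP orientation; "ft_force": force on the tool from outside, world axes, zero at the start; "moment": the same for the moment, N m; "width": finger opening in m; "gripper_force": force on a finger pad.
Only numpy, scipy, OpenCV 4.12 (cv2) and the standard library are available. Lean on these libraries where they do the work, as an engineer would, in place of code of your own. Each camera call takes 0.05 s, during which the arm holds its last target. There are 200 camera calls.

## Working session

There is one attempt and no reset: what is moved stays moved. The work goes in short steps, Python scripts to look and compute and a tool call to move; the robot and the scene stay as the last step left them, time stands still between calls to the robot, and variables do not carry over. Pictures are saved under pics/ and viewed, at most 14 in all, crops included, and the job is handed in when it is done.

Besides the shell and the picture viewer there is one more tool, called by a JSON object that holds its "fn" and its "kwargs". send_rows: Moves the arm, as the interface text tells. Its arguments: {"type":"object","properties":{"series":{"type":"array"},"newtons":{"type":"number"}},"required":["series"]}

```bash
mkdir -p pics; cat > h.py <<'E'
import numpy as np, cv2
from scipy.spatial.transform import Rotation as R
from workcell import manip
def snap(n,f):
    m=manip.camera_model(n); p,d=manip.camera(n)
    cv2.imwrite(f'pics/{f}.png',p[:,:,::-1]); np.savez(f'pics/{f}.npz',p=p,d=d,T=m['cam_to_world'],f=200/np.tan(np.radians(m['fovy'])/2),c=[m['cx'],m['cy']])
def load(f): return np.load(f'pics/{f}.npz')
def px(f,u,v,z=None):
    q=load(f); T=q['T']; r=np.array([(u-q['c'][0])/q['f'],(v-q['c'][1])/q['f'],1.])
    if z is None: 
        return T[:3,:3]@(r*q['d'][int(round(v)),int(round(u))])+T[:3,3]
    w=T[:3,:3]@r; return T[:3,3]+w*(z-T[2,3])/w[2]
def cloud(f):
    q=load(f); v,u=np.mgrid[:400,:640]; d=q['d']
    P=np.stack([(u-q['c'][0])/q['f']*d,(v-q['c'][1])/q['f']*d,d],-1)
    P=P@q['T'][:3,:3].T+q['T'][:3,3]; P[d<=0]=np.nan; return P
def crop(f,x0,y0,x1,y1,s,out):
    im=cv2.imread(f'pics/{f}.png')[y0:y1,x0:x1]; cv2.imwrite(f'pics/{out}.png',cv2.resize(im,None,fx=s,fy=s,interpolation=cv2.INTER_CUBIC))
def st():
    s=manip.get_state(); np.set_printoptions(precision=4,suppress=True)
    for k in('t','joint_pos','eef_pos','tcp_rot','ft_force','width','gripper_force'): print(k,np.array(s[k]))
    return s
def shift(p,s=None):
    s=s or manip.get_state(); return R.from_euler('xyz',s['tcp_rot']).inv().apply(np.array(p)-s['eef_pos'])*1000
E
python3 - <<'E'
from h import *
st(); print(manip.nose_length)
for n in('scene','side'): 
    snap(n,n+'0'); print(n,load(n+'0')['T'].round(3))
a=cv2.imread('pics/scene0.png');b=cv2.imread('pics/side0.png')
E
```

```text
t 0.0
joint_pos [-1.3645  0.4267  0.0738  1.6066 -0.0341  1.1108 -0.0671]
eef_pos [0.235  0.6323 0.2188]
tcp_rot [-3.1403  0.0001  2.7858]
ft_force [ 0.751  -0.1072  0.5647]
width 0.09375129564864844
gripper_force 0.0
0.014
scene [[ 0.86  -0.331  0.388  0.054]
 [-0.509 -0.593  0.624 -0.692]
 [ 0.023 -0.734 -0.678  0.977]
 [ 0.     0.     0.     1.   ]]
side [[-0.854 -0.291  0.432 -0.107]
 [-0.52   0.509 -0.686  1.117]
 [-0.021 -0.81  -0.586  0.943]
 [ 0.     0.     0.     1.   ]]
```

View pics/scene0.png

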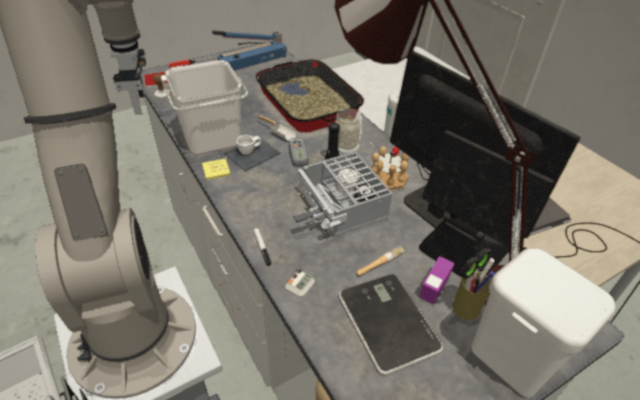

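View pics/side0.png

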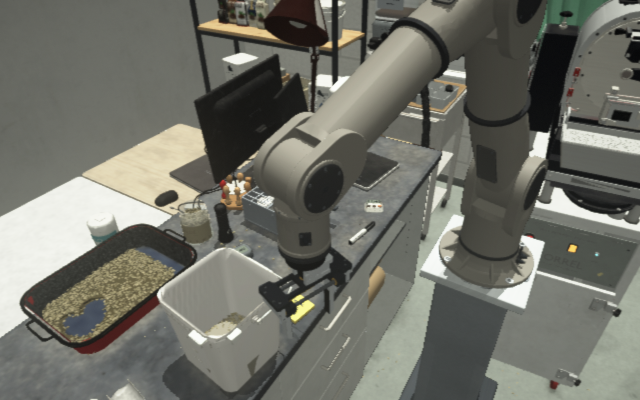

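The scene view shows the locker at about (345,195), gate front-left (320,205), scale (390,322), brush (380,262), timer (300,283). The side view is mostly blocked by the arm. I'll enlarge the locker.

```bash
python3 - <<'E'
from h import *
crop('scene0',280,140,400,240,6,'c1')
for n,(u,v) in dict(scTL=(340,293),scTR=(401,275),scBR=(441,350),scBL=(382,371)).items(): print(n,px('scene0',u,v,.014),px('scene0',u,v))
for n,(u,v) in dict(lamp=(375,30),lampbot=(385,58),timer=(299,282),brush=(380,262),lockcor=(390,205),binr=(245,90),purple=(437,275),white=(500,300),arm1=(500,120),arm2=(518,200),mon=(420,215), jar=(348,120)).items(): print(n,px('scene0',u,v))
E
```

```text
scTL [ 0.47587767 -0.13986778  0.014     ] [ 0.47482111 -0.14125     0.01641145]
scTR [ 0.64357334 -0.17084753  0.014     ] [ 0.65130442 -0.16401568  0.00137245]
scBR [ 0.59046641 -0.38329133  0.014     ] [ 0.5907795  -0.38311122  0.01343801]
scBL [ 0.44478931 -0.35679944  0.014     ] [ 0.44501119 -0.35660921  0.01345331]
lamp [ 0.58652553 -0.02311639  0.61826533]
lampbot [ 0.61130055 -0.0326744   0.56109414]
timer [ 0.40247219 -0.06213406  0.01707292]
brush [ 0.61969142 -0.11125248  0.01752275]
lockcor [0.74956986 0.02355248 0.05235996]
binr [ 0.68729577  0.90426828 -0.00487419]
purple [ 0.69674115 -0.237269    0.05481575]
white [ 0.63648853 -0.43152383  0.23494063]
arm1 [ 0.74362517 -0.23207837  0.49208212]
arm2 [ 0.85408974 -0.26995267  0.2649047 ]
mon [ 0.83462333 -0.01999283  0.00807676]
jar [0.85189099 0.40204592 0.08964511]
```

View pics/c1.png

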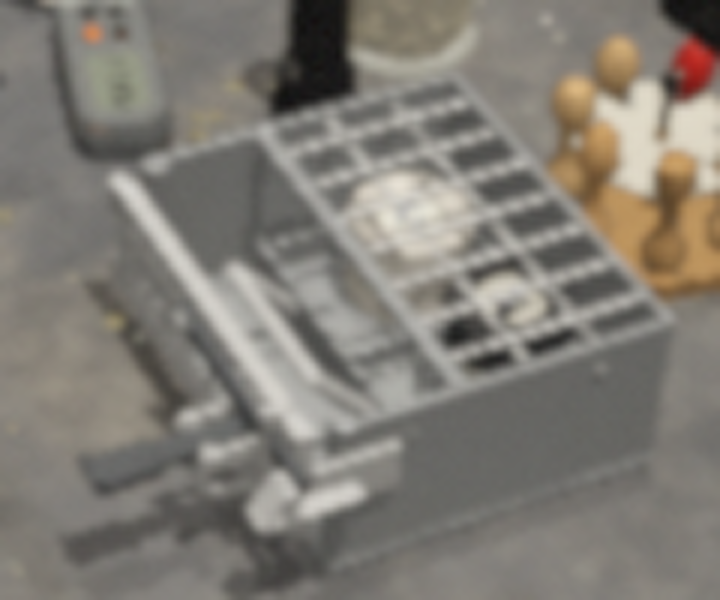

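The enlarged crop shows the shut gate's top rail from (115,180) to (310,420), lever pad at (120,465), catch at (350,460), tray pull at (290,330), and tins under the rods at (410,215) and (510,300). Now I fit the locker's corners.

```bash
python3 - <<'E'
from h import *
c=lambda u,v:(280+u/6-.42,140+v/6-.42)
P={}
for n,(u,v,z) in dict(BR=(668,318,.098),BL=(455,78,.098),FL=(118,180,.09),midR=(450,383,.098),midL=(265,130,.098),brb=(640,472,0),frb=(325,572,0),pad=(120,465,.0715),prongtop=(330,490,.082),gateR=(315,432,.09),pullL=(235,270,.066),pullR=(315,375,.066)).items():
    P[n]=px('scene0',*c(u,v),z); print(n,P[n],px('scene0',*c(u,v)))
for a,b in(('BR','BL'),('midR','midL'),('BR','midR'),('FL','gateR')):
    d=P[b]-P[a]; print(a,b,np.hypot(*d[:2]),np.degrees(np.arctan2(d[1],d[0])))
C=cloud('scene0')
# tin depth profile and lamp
m=(abs(C[...,0]-.6)<.3)&(abs(C[...,1]-0.05)<.35)&(C[...,2]>.3); print('lamp', C[m].min(0),C[m].max(0))
for x0 in np.arange(.3,.9,.1):
  k=m&(C[...,0]>=x0)&(C[...,0]<x0+.1)
  if k.any(): print(x0,C[k].min(0),C[k].max(0))
st()
print(shift([.5,.1,.35]))
E
```

```text
BR [0.74837972 0.0275817  0.098     ] [0.74691389 0.02606304 0.09985564]
BL [0.764575   0.22946145 0.098     ] [0.76668744 0.23220018 0.09538673]
FL [0.57687174 0.24991046 0.09      ] [0.57938622 0.25443866 0.08573459]
midR [0.6338962  0.04089909 0.098     ] [0.63234961 0.038945   0.1003443 ]
midL [0.65615654 0.24013857 0.098     ] [0.65824505 0.24337069 0.09495128]
brb [ 7.44717612e-01  2.41219360e-02 -1.11022302e-16] [0.74329905 0.02265156 0.00200655]
frb [0.57401193 0.04388566 0.        ] [0.57303252 0.04250011 0.00184001]
pad [0.4897409  0.09146836 0.0715    ] [0.49160386 0.09481672 0.06762902]
prongtop [0.55869198 0.02293643 0.082     ] [0.56815246 0.03633352 0.06522397]
gateR [0.56776378 0.05074191 0.09      ] [0.56831769 0.05154245 0.08904371]
pullL [0.60757154 0.18657349 0.066     ] [0.60387907 0.18071493 0.07207645]
pullR [0.6020788  0.10343855 0.066     ] [0.60097486 0.10183687 0.06783488]
BR BL 0.20252831508945068 85.41341666145729
midR midL 0.20047916427670642 83.62497837019991
BR midR 0.1152554925793684 173.36484377158285
FL gateR 0.19937668523976382 -92.61830886535203
lamp [ 0.54647739 -0.29999214  0.30000222] [0.89998895 0.21963299 0.68060991]
0.5 [ 0.54647739 -0.04009243  0.55290789] [0.59998396 0.0816623  0.67167792]
0.6000000000000001 [ 0.60003861 -0.15172996  0.54167766] [ 0.69980739 -0.01842145  0.68060991]
0.7000000000000002 [ 0.70006717 -0.29999214  0.300959  ] [ 0.79992912 -0.01164437  0.64590137]
0.8000000000000003 [ 0.80001197 -0.29990949  0.30000222] [0.89998895 0.21963299 0.43385942]
t 0.1
joint_pos [-1.3645  0.4267  0.0739  1.6065 -0.0341  1.1108 -0.0671]
eef_pos [0.235  0.6324 0.2189]
tcp_rot [-3.1404  0.0001  2.7858]
ft_force [-0.6643  0.0868 -0.3418]
width 0.09406539451024683
gripper_force 0.0
[-433.8434 -406.8608 -130.6374]
```

```bash
python3 - <<'E'
from h import *
C=cloud('scene0')
for t in([.45,.30,.25],[.45,.12,.25]): print(shift(t).round(1))
m=(C[...,0]>.25)&(C[...,0]<.6)&(C[...,1]>.3)&(C[...,2]>.05)
for y in np.arange(.3,1,.1):
    k=m&(C[...,1]>=y)&(C[...,1]<y+.1)
    if k.any(): print(y,C[k].min(0),C[k].max(0))
E
```

```text
[-317.3 -236.7  -30.8]
[-380.  -405.4  -30.6]
0.4 [0.48842739 0.47695299 0.05003852] [0.55408095 0.49978148 0.0584221 ]
0.5 [0.25000687 0.5001374  0.05000188] [0.5621842  0.59998342 0.53428462]
0.6000000000000001 [0.25005284 0.60000489 0.05009131] [0.56957779 0.69994589 0.52158238]
0.7000000000000002 [0.28317568 0.70069363 0.05291944] [0.56319572 0.79021885 0.34521202]
0.9000000000000001 [0.36847079 0.99619162 0.05923989] [0.38652144 0.99975964 0.07161371]
```

{"fn": "send_rows", "kwargs": {"series": [-15,-38,-15,0,0,-30,-76,-30,0,0,-60,-110,-30,-0.05,0,-95,-140,-30,-0.1,0,-130,-170,-30,-0.15,0,-165,-200,-30,-0.2,0,-200,-230,-30,-0.25,0,-235,-260,-30,-0.27,0,-270,-290,-30,-0.27,0,-300,-320,-30,-0.27,0,-330,-350,-30,-0.27,0,-350,-380,-30,-0.27,0]}}

```text
t: 1.1
eef_pos: [0.4219, 0.1799, 0.2495]
tcp_rot: [3.141, 0.0, 3.056]
ft_force: [0.7, -0.5, 0.2]
width: 0.0941
gripper_force: 0.0
```

{"fn": "send_rows", "kwargs": {"series": [-25,-20,0,0,120,-25,-20,0,0,120,-25,-20,0,0,120]}}

```text
t: 1.35
eef_pos: [0.4451, 0.1584, 0.2494]
tcp_rot: [-3.141, -0.0, 3.052]
ft_force: [-0.7, 0.6, -0.3]
width: 0.0775
gripper_force: 0.0
```

```bash
python3 - <<'E'
from h import *
st(); snap('wrist','w1'); crop('w1',0,0,640,400,1.25,'w1b'); print(load('w1')['T'])
E
```

```text
t 1.35
joint_pos [-0.8337  0.0512  0.3724  2.0256 -0.021   1.0686  1.03  ]
eef_pos [0.4451 0.1584 0.2494]
tcp_rot [-3.1414 -0.0001  3.0524]
ft_force [-0.6957  0.6225 -0.3306]
width 0.07753536051769623
gripper_force 0.0
[[ 0.089   0.962   0.2583  0.3707]
 [ 0.996  -0.0859 -0.0231  0.164 ]
 [ 0.      0.2593 -0.9658  0.4147]
 [ 0.      0.      0.      1.    ]]
```

View pics/w1b.png

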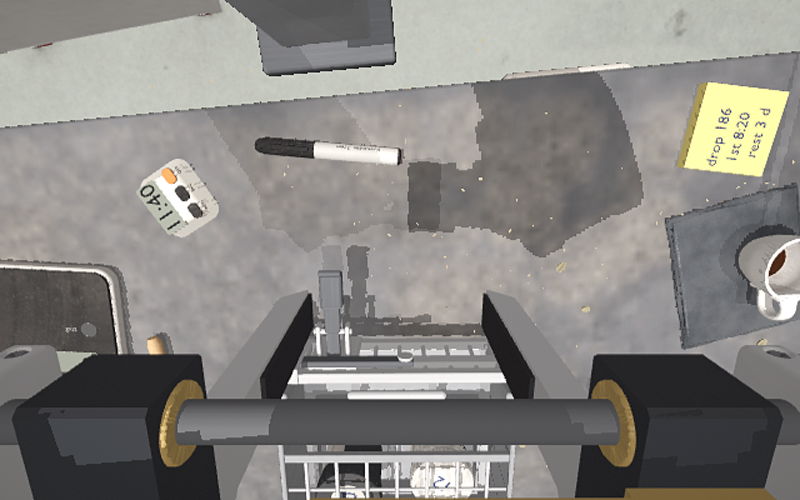

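The wrist view shows the lever pad at (330,283) of 800x500, the latch bar at (350,362), the gate's top rail at row ~378; the dark tin is in the right bay (350,470), the pale one left (440,480). I'll measure pad and gate from the depth.

```bash
python3 - <<'E'
from h import *
C=cloud('w1'); X,Y,Z=C[...,0],C[...,1],C[...,2]
v,u=np.mgrid[:400,:640]
k=(Z>.055)&(Z<.085)&(v>205)&(v<250)&(u>245)&(u<290)
print('pad',k.sum(),C[k].min(0),C[k].max(0),np.median(C[k],0))
q=C[k]; mm=cv2.minAreaRect((q[:,:2]*1000).astype(np.float32)); print(mm)
k=(Z>.082)&(Z<.105)&(v>285)&(v<315)&(u>235)&(u<415); q=C[k]; print('rail',len(q),q.min(0),q.max(0)); 
vx,vy,x0,y0=cv2.fitLine((q[:,:2]).astype(np.float32),cv2.DIST_HUBER,0,.01,.01).ravel(); print(np.degrees(np.arctan2(vy,vx)),x0,y0)
for n,(a,b) in dict(padOL=(320,271),padOR=(341,271),padIL=(320,297),padIR=(342,297),railL=(298,379),railR=(505,374)).items(): print(n,px('w1',a/1.25,b/1.25),px('w1',a/1.25,b/1.25,.0715 if 'pad' in n else .09))
E
```

```text
pad 614 [0.47242361 0.08435574 0.06202342] [0.51320387 0.10606998 0.07516589] [0.4916251  0.09543538 0.06965635]
((492.71051025390625, 94.67118072509766), (20.074153900146484, 40.08785629272461), 85.46626281738281)
rail 2541 [0.54556212 0.0600027  0.08200375] [0.59598121 0.24237496 0.10437861]
83.95893 0.56449795 0.13519043
padOL [0.47252215 0.08960343 0.07406431] [0.47328896 0.08904303 0.0715    ]
padOR [0.47777764 0.10529437 0.06196659] [0.47488257 0.10688228 0.0715    ]
padIL [0.49760947 0.08528286 0.06911241] [0.49673242 0.08582702 0.0715    ]
padIR [0.50171041 0.1033141  0.06268946] [0.49843037 0.10483419 0.0715    ]
railL [0.55631246 0.06453681 0.10197724] [0.56342271 0.06072569 0.09      ]
railR [0.45521185 0.19540466 0.28003465] [0.57451937 0.23964632 0.09      ]
```

{"fn": "send_rows", "kwargs": {"series": [-24,-30,20,0,120,-48,-59,45,0,120,-48,-59,80,0,120,-48,-59,110,0,120,-48,-59,130,0,120,-48,-59,140,0,120,-48,-59,140,0,120]}}

```text
t: 1.98
eef_pos: [0.4858, 0.0976, 0.1077]
tcp_rot: [-3.14, -0.003, 3.057]
ft_force: [0.1, 0.7, 0.1]
width: 0.0497
gripper_force: 0.0
```

```bash
python3 - <<'E'
from h import *
st(); snap('wrist','w2')
C=cloud('w2'); X,Y,Z=C[...,0],C[...,1],C[...,2]
k=(Z>.055)&(Z<.08)&(X>.465)&(X<.515)&(Y>.07)&(Y<.12)
print('pad',k.sum(),np.percentile(C[k],[1,50,99],axis=0)); print(cv2.minAreaRect((C[k][:,:2]*1000).astype(np.float32)))
print(shift([.488,.0955,.062]))
E
```

```text
t 1.9833
joint_pos [-0.6828  0.2956  0.4166  2.123  -0.1718  0.758   1.33  ]
eef_pos [0.4858 0.0976 0.1077]
tcp_rot [-3.1399 -0.0032  3.0574]
ft_force [0.0716 0.7288 0.076 ]
width 0.04972894399065103
gripper_force 0.0
pad 1686 [[0.4732 0.0848 0.0673]
 [0.4925 0.0945 0.0698]
 [0.5144 0.1047 0.0745]]
((494.1483459472656, 94.24890899658203), (19.79757308959961, 42.813724517822266), 84.8003158569336)
[-1.6154 -1.9503 47.169 ]
```

View pics/w2.png

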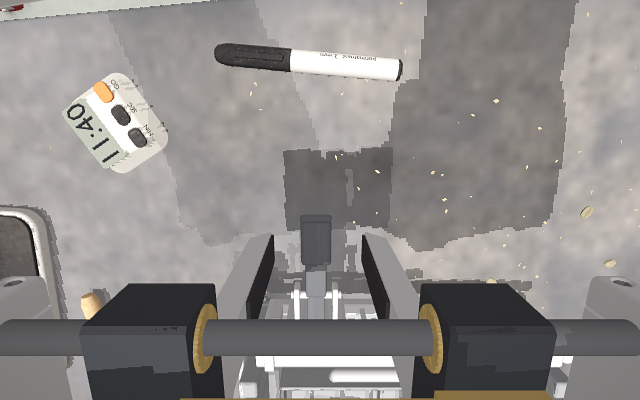

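The pad (315,240) sits between the open fingers. I'll descend, grip the pad by its sides, then press.

{"fn": "send_rows", "kwargs": {"series": [-2,-2,15,0,120,-2,-2,30,0,120,-2,-2,43,0,120,-2,-2,46,0,120,-2,-2,46,0,255,-2,-2,46,0,255,-2,-2,46,0,255,-2,-2,46,0,255,-2,-2,46,0,255,-2,-2,46,0,255], "newtons": 12}}

```text
t: 2.87
eef_pos: [0.4894, 0.0956, 0.064]
tcp_rot: [3.14, 0.001, 3.056]
ft_force: [0.4, 5.1, 2.3]
width: 0.0198
gripper_force: 12.0
```

{"fn": "send_rows", "kwargs": {"series": [0,1,3,0,255,0,1,6,0,255,-1,1,9,0,255,-2,1,12,0,255,-2,1,15,0,255,-2,1,15,0,255]}}

```text
t: 3.37
eef_pos: [0.4914, 0.0958, 0.048]
tcp_rot: [3.142, 0.0, 3.056]
ft_force: [2.2, 4.2, 2.0]
width: 0.0199
gripper_force: 12.0
```

```bash
python3 - <<'E'
from h import *
s=st()
# gate swing waypoints: rows for series of theta, from current pose
th0=np.array([.05,.1,.15,.2,.25,.3,.35,.4,.45,.5,.6,.7])
H=np.array([.576,.2528]); p=np.array(s['eef_pos'])
for th in th0:
    a=-th; Rm=np.array([[np.cos(a),-np.sin(a)],[np.sin(a),np.cos(a)]])
    n=np.append(H+Rm@(p[:2]-H),p[2]); print(th,shift(n,s).round(1))
snap('wrist','w3'); crop('w3',180,180,420,400,2.5,'w3b')
E
```

```text
t 3.3667
joint_pos [-0.6298  0.4041  0.3722  2.1498 -0.2461  0.6271  1.4006]
eef_pos [0.4914 0.0958 0.048 ]
tcp_rot [3.1416 0.0001 3.0558]
ft_force [2.1856 4.1521 2.0234]
width 0.01988061559821202
gripper_force 11.999073922634125
0.05 [ 8.1  3.7 -0. ]
0.1 [16.   7.9 -0. ]
0.15 [23.7 12.4 -0. ]
0.2 [31.1 17.3 -0. ]
0.25 [38.3 22.6 -0. ]
0.3 [45.2 28.3 -0. ]
0.35 [51.8 34.2 -0. ]
0.4 [58.1 40.5 -0. ]
0.45 [64.1 47.1 -0. ]
0.5 [69.8 54.  -0. ]
0.6 [80.  68.6 -0. ]
0.7 [88.8 84.1 -0. ]
```

View pics/w3b.png

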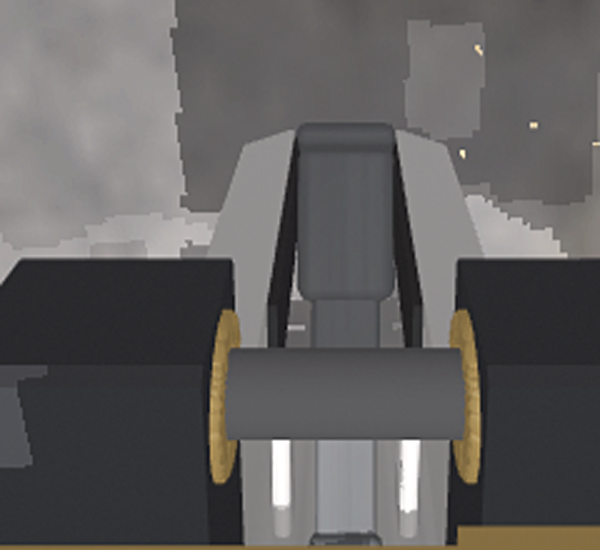

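The pad is firmly held between the fingers and pressed about 16 mm down. Now swing the gate along its arc.

{"fn": "send_rows", "kwargs": {"series": [4,2,0,0.025,255,8,4,0,0.05,255,12,6,0,0.075,255,16,8,0,0.1,255,24,12,0,0.15,255,31,17,0,0.2,255,38,23,0,0.25,255,45,28,0,0.3,255,52,34,0,0.35,255,58,41,0,0.4,255,64,47,0,0.45,255,70,54,0,0.5,255]}}

```text
t: 4.42
eef_pos: [0.4267, 0.1559, 0.0488]
tcp_rot: [3.14, 0.001, 2.553]
ft_force: [6.5, 4.0, -1.0]
width: 0.02
gripper_force: 12.0
```

```bash
cat > sw.py <<'E'
from h import *
import sys
s=st()
H=np.array([.576,.2528]); p=np.array(s['eef_pos'])
for th in map(float,sys.argv[1:]):
    a=-th; Rm=np.array([[np.cos(a),-np.sin(a)],[np.sin(a),np.cos(a)]])
    n=np.append(H+Rm@(p[:2]-H),p[2]); print(th,shift(n,s).round(1))
E
python3 sw.py .1 .2 .3 .4 .5 .6 .7 .8 .9 1 1.1 1.2
```

```text
t 4.4167
joint_pos [-0.9224  0.358   0.5077  2.2551 -0.3101  0.5911  0.8002]
eef_pos [0.4267 0.1559 0.0488]
tcp_rot [3.1402 0.0012 2.5533]
ft_force [ 6.518   4.0019 -1.019 ]
width 0.019989872934388395
gripper_force 12.023385465145111
0.1 [16.   7.9 -0. ]
0.2 [31.1 17.3 -0. ]
0.3 [45.2 28.1 -0. ]
0.4 [58.1 40.4 -0. ]
0.5 [69.7 53.8 -0. ]
0.6 [80.  68.3  0. ]
0.7 [88.7 83.8  0. ]
0.8 [ 95.9 100.1   0. ]
0.9 [101.4 117.1   0. ]
1.0 [105.1 134.4   0.1]
1.1 [107.2 152.1   0.1]
1.2 [107.4 169.9   0.1]
```

{"fn": "send_rows", "kwargs": {"series": [16,8,0,0.1,255,31,17,0,0.2,255,45,28,0,0.3,255,58,40,0,0.4,255,70,54,0,0.5,255,80,68,0,0.6,255,89,84,0,0.7,255,96,100,0,0.8,255,101,117,0,0.9,255,105,134,0,1.0,255,107,152,0,1.1,255,107,170,0,1.2,255]}}

```text
t: 5.42
eef_pos: [0.4306, 0.357, 0.0484]
tcp_rot: [-3.141, 0.001, 1.352]
ft_force: [-0.4, 0.8, 2.8]
width: 0.02
gripper_force: 12.1
```

```bash
python3 sw.py .05 .1 .15 .2 -.05
```

```text
t 5.4167
joint_pos [-1.4002  0.5916  0.7799  2.0354 -0.607   0.7585 -0.4646]
eef_pos [0.4306 0.357  0.0484]
tcp_rot [-3.141   0.0005  1.3517]
ft_force [-0.3864  0.7953  2.7724]
width 0.020048374035090168
gripper_force 12.102802097797394
0.05 [ 8.1  3.7 -0. ]
0.1 [16.1  7.8 -0. ]
0.15 [23.8 12.3 -0. ]
0.2 [31.3 17.2 -0. ]
-0.05 [-8.3 -3.3  0. ]
```

{"fn": "send_rows", "kwargs": {"series": [8,4,0,0.05,255,16,8,0,0.1,255,24,12,0,0.15,255,26,14,0,0.17,255,26,14,-5,0.17,255,26,14,-10,0.17,255,26,14,-13,0.17,255,26,14,-13,0.17,255]}}

```text
t: 6.08
eef_pos: [0.4487, 0.3791, 0.0615]
tcp_rot: [-3.139, 0.0, 1.187]
ft_force: [-5.3, 6.3, -0.9]
width: 0.0199
gripper_force: 12.0
```

{"fn": "send_rows", "kwargs": {"series": [0,0,0,0,120,0,0,0,0,120,0,0,0,0,120,0,0,0,0,120,0,0,-20,0,120,0,0,-50,0,120,0,0,-90,0,120,0,0,-125,0,120,0,0,-150,0,120]}}

```text
t: 6.83
eef_pos: [0.4509, 0.3781, 0.2143]
tcp_rot: [3.141, -0.001, 1.185]
ft_force: [0.8, 1.1, -0.8]
width: 0.0497
gripper_force: 0.0
```

```bash
python3 - <<'E'
from h import *
s=st(); snap('scene','s2'); crop('s2',200,100,420,265,3.6,'s2b'); print(s['joint_pos'])
E
```

```text
t 6.8333
joint_pos [-1.575   0.4517  1.0251  1.8519 -0.4361  1.0833 -0.7697]
eef_pos [0.4509 0.3781 0.2143]
tcp_rot [ 3.1409 -0.0013  1.1847]
ft_force [ 0.7988  1.1023 -0.795 ]
width 0.04972437705384715
gripper_force 0.0
[-1.575   0.4517  1.0251  1.8519 -0.4361  1.0833 -0.7697]
```

View pics/s2b.png

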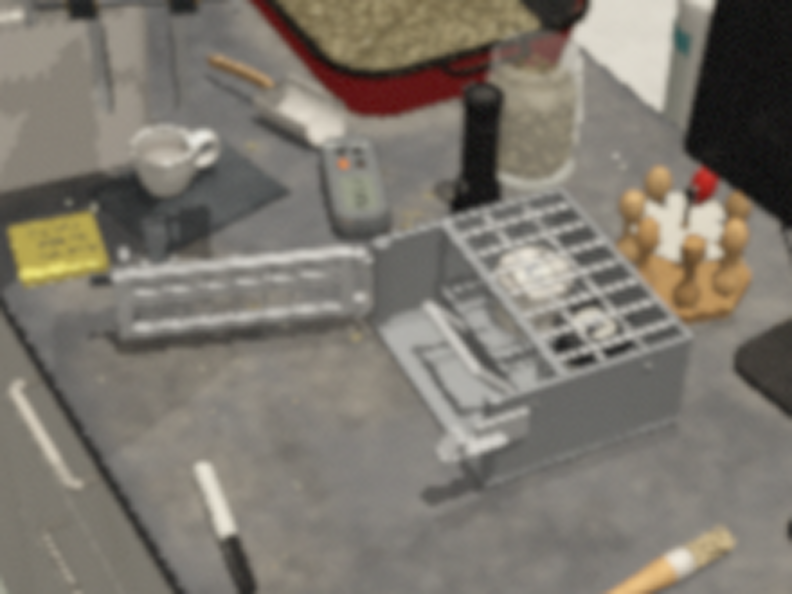

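The gate stands wide open at the left (240,295), cup, marker and brush undisturbed; the tray pull bar runs from (430,305) to (510,390). Next: above the pull, yaw 1.475.

```bash
python3 - <<'E'
from h import *
for t in([.50,.30,.17],[.58,.145,.16]): print(shift(t).round(1))
for a,b in((430,305),(510,390)):
    print(px('s2',200+a/3.6,100+b/3.6,.0705),px('s2',200+a/3.6,100+b/3.6))
E
```

```text
[-55.4  73.8  47.6]
[-168.9  206.3   57.2]
[0.60630791 0.18069184 0.0705    ] [0.60657555 0.1811146  0.07006074]
[0.60928754 0.06491541 0.0705    ] [0.63082208 0.09426039 0.03534596]
```

{"fn": "send_rows", "kwargs": {"series": [-20,30,5,-0.05,170,-45,60,10,-0.1,170,-70,90,20,-0.15,170,-95,120,30,-0.2,170,-125,150,40,-0.25,170,-150,185,50,-0.29,170,-169,206,55,-0.29,170,-169,206,55,-0.29,170,-169,206,55,-0.29,170]}}

```text
t: 7.63
eef_pos: [0.578, 0.1416, 0.1561]
tcp_rot: [-3.141, 0.001, 1.471]
ft_force: [-0.9, 0.9, -1.1]
width: 0.0312
gripper_force: 0.0
```

```bash
python3 - <<'E'
from h import *
st(); snap('wrist','w4'); C=cloud('w4'); print(load('w4')['T'][:3,3])
c=np.array([.665,.136]); a=np.radians(-5.5); Rm=np.array([[np.cos(a),-np.sin(a)],[np.sin(a),np.cos(a)]])
L=(C[...,:2]-c)@Rm; Z=C[...,2]
k=(Z>.058)&(Z<.078)&(L[...,0]>-.1)&(L[...,0]<-.04)&(abs(L[...,1])<.07)
print(k.sum(),np.percentile(np.c_[L[k],Z[k]],[1,50,99],axis=0))
E
```

```text
t 7.6333
joint_pos [-1.0031  0.494   0.8747  1.8869 -0.4545  0.9735 -0.0231]
eef_pos [0.578  0.1416 0.1561]
tcp_rot [-3.1413  0.001   1.471 ]
ft_force [-0.92    0.9156 -1.0987]
width 0.031181346923310326
gripper_force 0.0
[0.586  0.2155 0.3214]
1196 [[-0.068  -0.04    0.0585]
 [-0.0637  0.0163  0.0696]
 [-0.052   0.0469  0.0716]]
```

View pics/w4.png

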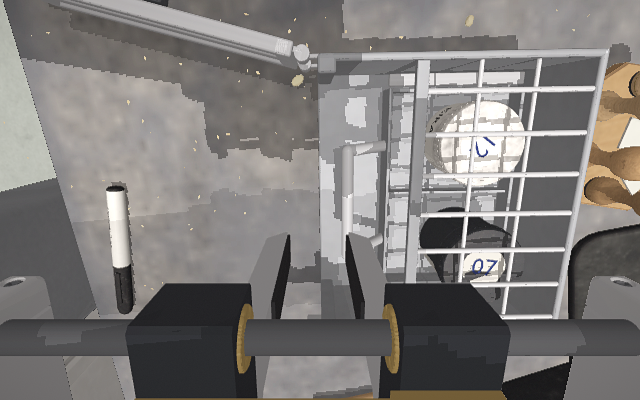

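The bar lies at column ~347, rows 148–250; pale-lidded tin left at (478,140), dark tin with "07" right at (475,255). The bar is at (0.6015, 0.145); I go down on it and grip.

{"fn": "send_rows", "kwargs": {"series": [3,12,0,0,170,6,23,15,0,170,6,23,35,0,170,6,23,55,0,170,6,23,75,0,170,6,23,90,0,170,6,23,91,0,170,6,23,91,0,255,6,23,91,0,255,6,23,91,0,255,6,23,91,0,255,6,23,91,0,255], "newtons": 15}}

```text
t: 8.68
eef_pos: [0.6015, 0.1487, 0.0664]
tcp_rot: [3.14, -0.001, 1.476]
ft_force: [-1.3, 0.6, 6.5]
width: 0.0081
gripper_force: 15.0
```

{"fn": "send_rows", "kwargs": {"series": [0,-4,0,0,255,0,-12,0,0,255,0,-24,0,0,255,0,-36,0,0,255,0,-48,0,0,255,0,-60,0,0,255,0,-72,0,0,255,0,-84,0,0,255,0,-96,0,0,255,0,-108,0,0,255,0,-118,0,0,255,0,-126,0,0,255]}}

```text
t: 9.68
eef_pos: [0.4756, 0.1594, 0.0663]
tcp_rot: [3.14, -0.0, 1.475]
ft_force: [-0.0, -9.0, 14.1]
width: 0.0086
gripper_force: 15.0
```

{"fn": "send_rows", "kwargs": {"series": [0,-3,0,0,255,0,-6,0,0,255,0,-9,0,0,255,0,-11,0,0,255,0,-11,0,0,255]}}

```text
t: 10.1
eef_pos: [0.4672, 0.1602, 0.0665]
tcp_rot: [3.136, -0.0, 1.474]
ft_force: [14.0, -9.1, -2.3]
width: 0.0083
gripper_force: 15.0
```

{"fn": "send_rows", "kwargs": {"series": [0,0,0,0,170,0,0,0,0,170,0,0,0,0,170,0,0,-20,0,170,0,0,-50,0,100,0,0,-85,0,0,0,0,-100,0,0,0,0,-100,0,0]}}

```text
t: 10.77
eef_pos: [0.4657, 0.1621, 0.1683]
tcp_rot: [3.139, -0.004, 1.476]
ft_force: [0.4, 0.4, 0.1]
width: 0.0543
gripper_force: 0.0
```

```bash
python3 - <<'E'
from h import *
st(); snap('wrist','w5'); snap('scene','s3')
for n in('w5','s3'):
    C=cloud(n); c=np.array([.665,.136]); a=np.radians(-5.5); Rm=np.array([[np.cos(a),-np.sin(a)],[np.sin(a),np.cos(a)]])
    L=(C[...,:2]-c)@Rm; Z=C[...,2]; ok=(L[...,0]>-.19)&(L[...,0]<-.045)
    for lo,hi,nm in((.076,.095,'68'),(.06,.074,'52')):
      for s in(1,-1):
        k=ok&(Z>lo)&(Z<hi)&(s*L[...,1]>.005)&(s*L[...,1]<.1)
        if k.sum()>30: print(n,nm,s,k.sum(),np.median(C[k],0),cv2.minEnclosingCircle((C[k][:,:2]*1000).astype(np.float32)), Z[k].mean())
E
```

```text
t 10.7667
joint_pos [-1.3158  0.2943  1.0176  2.1013 -0.3222  0.9046 -0.2103]
eef_pos [0.4657 0.1621 0.1683]
tcp_rot [ 3.1393 -0.0035  1.4759]
ft_force [0.4108 0.4434 0.0817]
width 0.05425207684119176
gripper_force 0.0
w5 68 1 123 [0.5884 0.2407 0.0867] ((592.6544189453125, 240.53033447265625), 5.744028091430664) 0.08596651854223473
w5 68 -1 3217 [0.5658 0.1089 0.0831] ((566.5238037109375, 100.1030044555664), 31.852821350097656) 0.08290299408191379
w5 52 1 5311 [0.5702 0.1927 0.0673] ((542.3876953125, 205.3225555419922), 64.19965362548828) 0.06715972968170542
w5 52 -1 344 [0.5494 0.1239 0.065 ] ((529.9397583007812, 115.56138610839844), 58.70579528808594) 0.06665472068028284
s3 68 1 34 [0.5982 0.238  0.0857] ((608.3279418945312, 240.0799560546875), 20.563581466674805) 0.08568215018563549
s3 68 -1 324 [0.5659 0.0942 0.0829] ((566.9495849609375, 86.44105529785156), 42.13530349731445) 0.08266466079999202
s3 52 1 299 [0.5723 0.1885 0.0665] ((548.8621826171875, 216.49832153320312), 71.62689971923828) 0.06636702866724599
s3 52 -1 73 [0.5507 0.0729 0.0664] ((530.50439453125, 90.54989624023438), 61.19142532348633) 0.06705120232869106
```

View pics/w5.png

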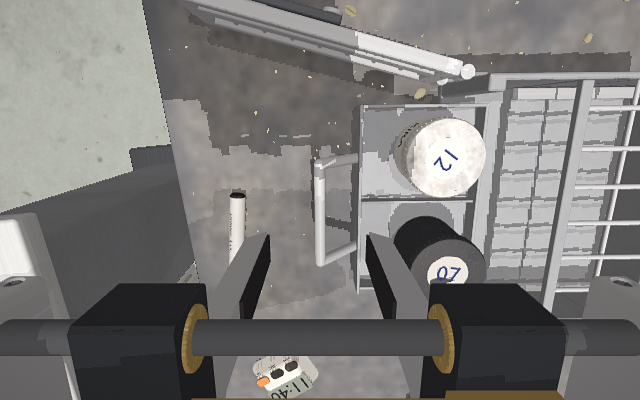

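The tray is out to its stop; the dark "07" tin (top at z 0.083 → 68 mm tall) is in the right bay around (445,265), the pale "12" tin left at (445,158). Refine the tin's centre and check arm height vs. the lamp.

```bash
python3 - <<'E'
from h import *
from scipy.optimize import least_squares
P=[]
for n in('w5','s3'):
    C=cloud(n); k=(C[...,2]>.079)&(C[...,2]<.088)&(np.hypot(C[...,0]-.566,C[...,1]-.098)<.042)
    m=k.astype(np.uint8); e=k&(cv2.erode(m,np.ones((3,3)))==0); q=C[k]
    print(n,np.percentile(q,[1,99],axis=0).round(4).tolist())
C=cloud('s3'); p=manip.get_state()['eef_pos']
for z in np.arange(.1,.8,.05):
    k=(C[...,2]>z)&(C[...,2]<z+.05)&(np.hypot(C[...,0]-p[0],C[...,1]-p[1])<.2)
    if k.any(): print(z.round(2),C[k].min(0)[:2],C[k].max(0)[:2],k.sum())
print(shift([.5665,.099,.165]))
E
```

```text
w5 [[0.5377, 0.0834, 0.0797], [0.5963, 0.1295, 0.0851]]
s3 [[0.5367, 0.0649, 0.0792], [0.5971, 0.126, 0.0867]]
0.1 [0.40039494 0.03488489] [0.6539684  0.33425391] 23
0.15 [0.42386677 0.14439832] [0.50671485 0.17388392] 158
0.2 [0.38531341 0.1262748 ] [0.53672626 0.19325607] 155
0.25 [0.37514257 0.11671771] [0.55585267 0.20187687] 1417
0.3 [0.42232058 0.12172401] [0.49645419 0.19380001] 518
0.35 [0.41766146 0.11123801] [0.50927469 0.18314811] 555
0.4 [0.41831525 0.11151189] [0.50168324 0.17750667] 771
0.45 [0.41147057 0.09760176] [0.52129522 0.18727297] 727
0.5 [0.34466471 0.09580393] [0.52520653 0.19873998] 1382
0.55 [ 0.2816957  -0.01056727] [0.57027163 0.21254193] 2143
0.6 [ 0.27078933 -0.00863229] [0.57915989 0.1562922 ] 2796
0.65 [ 0.27794582 -0.00088051] [0.58804011 0.14630234] 887
[-53.15603223 107.6756134    0.50210008]
```

```bash
python3 - <<'E'
from h import *
snap('side','d3')
def prof(n,x0,x1,y0,y1,lab):
    C=cloud(n); r=(C[...,0]>x0)&(C[...,0]<x1)&(C[...,1]>y0)&(C[...,1]<y1)
    print(lab,n)
    for z in np.arange(.42,.75,.03):
        k=r&(C[...,2]>z)&(C[...,2]<z+.03)
        if k.sum()>3: print(z.round(2),k.sum(),np.percentile(C[k],[2,98],axis=0)[:,:2].round(3).tolist())
prof('scene0',.5,.75,-.2,.2,'lamp'); prof('side0',.5,.75,-.2,.2,'lamp'); prof('d3',.5,.75,-.2,.2,'lamp')
prof('s3',.2,.53,.0,.35,'arm');prof('d3',.2,.53,.0,.35,'arm')
E
```

```text
lamp scene0
0.48 8 [[0.732, -0.2], [0.737, -0.195]]
0.51 133 [[0.717, -0.2], [0.748, -0.175]]
0.54 685 [[0.58, -0.196], [0.739, -0.016]]
0.57 1180 [[0.551, -0.172], [0.727, 0.012]]
0.6 1561 [[0.553, -0.148], [0.713, 0.051]]
0.63 1774 [[0.558, -0.125], [0.7, 0.065]]
0.66 657 [[0.585, -0.108], [0.69, 0.004]]
lamp side0
0.54 303 [[0.584, -0.028], [0.714, 0.014]]
0.57 522 [[0.554, -0.033], [0.725, 0.044]]
0.6 380 [[0.553, -0.013], [0.726, 0.086]]
0.63 443 [[0.558, -0.014], [0.704, 0.119]]
0.66 728 [[0.579, -0.011], [0.684, 0.118]]
0.69 16 [[0.609, 0.044], [0.645, 0.066]]
lamp d3
0.54 306 [[0.573, -0.029], [0.713, 0.022]]
0.57 525 [[0.554, -0.034], [0.724, 0.047]]
0.6 380 [[0.553, -0.011], [0.725, 0.086]]
0.63 442 [[0.557, -0.014], [0.705, 0.119]]
0.66 730 [[0.579, -0.012], [0.683, 0.118]]
0.69 19 [[0.608, 0.044], [0.653, 0.064]]
arm s3
0.42 472 [[0.42, 0.113], [0.499, 0.166]]
0.45 413 [[0.417, 0.104], [0.5, 0.175]]
0.48 517 [[0.409, 0.098], [0.518, 0.114]]
0.51 832 [[0.374, 0.098], [0.521, 0.132]]
0.54 1101 [[0.337, 0.097], [0.509, 0.195]]
0.57 1221 [[0.299, 0.096], [0.477, 0.14]]
0.6 1294 [[0.26, 0.092], [0.432, 0.141]]
0.63 1443 [[0.223, 0.087], [0.392, 0.135]]
0.66 1222 [[0.203, 0.077], [0.348, 0.113]]
0.69 212 [[0.201, 0.071], [0.258, 0.087]]
arm d3
0.42 368 [[0.419, 0.147], [0.495, 0.212]]
0.45 297 [[0.417, 0.143], [0.492, 0.222]]
0.48 399 [[0.397, 0.207], [0.507, 0.226]]
0.51 614 [[0.369, 0.172], [0.508, 0.226]]
0.54 789 [[0.331, 0.156], [0.5, 0.224]]
0.57 822 [[0.293, 0.16], [0.467, 0.217]]
0.6 875 [[0.255, 0.16], [0.426, 0.206]]
0.63 931 [[0.218, 0.155], [0.388, 0.2]]
0.66 888 [[0.205, 0.161], [0.352, 0.197]]
0.69 733 [[0.202, 0.157], [0.316, 0.197]]
0.72 450 [[0.201, 0.153], [0.282, 0.196]]
0.75 4 [[0.201, 0.187], [0.207, 0.189]]
```

{"fn": "send_rows", "kwargs": {"series": [0,0,20,0,27,0,0,45,0,27,-10,20,51,0,27,-20,40,51,0,27,-30,60,51,0,27,-40,80,51,0,27,-50,98,51,0,27,-55,108,51,0,27,-55,108,51,0,27,-55,108,51,0,27]}}

```text
t: 11.75
eef_pos: [0.5661, 0.0959, 0.1135]
tcp_rot: [-3.14, 0.001, 1.475]
ft_force: [-0.5, 0.1, 0.7]
width: 0.0838
gripper_force: 0.0
```

```bash
python3 - <<'E'
from h import *
s=st(); snap('wrist','w6'); crop('w6',180,140,640,400,1.7,'w6b'); snap('side','d6')
print(shift([.567,.097,.06]))
C=cloud('w6'); k=(C[...,2]>.079)&(C[...,2]<.088)&(np.hypot(C[...,0]-.566,C[...,1]-.098)<.042)
print(np.percentile(C[k],[1,99],axis=0).round(4).tolist())
C=cloud('d6'); k=(C[...,2]>.079)&(C[...,2]<.088)&(np.hypot(C[...,0]-.566,C[...,1]-.098)<.042)
print(k.sum())
E
```

```text
t 11.75
joint_pos [-0.9238  0.5192  0.8502  1.9653 -0.5028  0.8831  0.0962]
eef_pos [0.5661 0.0959 0.1135]
tcp_rot [-3.14    0.001   1.4745]
ft_force [-0.4902  0.12    0.7467]
width 0.0838204516876022
gripper_force 0.0
[ 0.137   1.3162 53.902 ]
[[0.5373, 0.0696, 0.0807], [0.5964, 0.1289, 0.085]]
175
```

View pics/w6b.png

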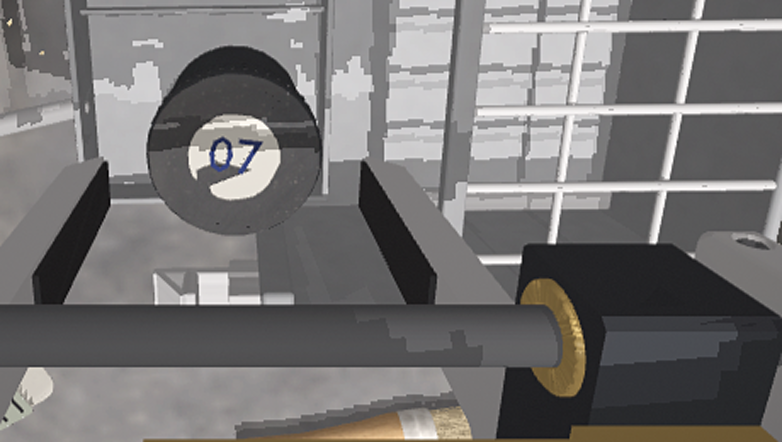

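The tall tin's lid (235,150 in the crop) sits centred between the fingers, clear of the roof rods and walls. Descend and grip.

{"fn": "send_rows", "kwargs": {"series": [2,1,10,0,27,2,1,22,0,27,2,1,34,0,27,2,1,44,0,27,2,1,52,0,27,2,1,53,0,27,2,1,53,0,60,2,1,53,0,255,2,1,53,0,255,2,1,53,0,255,2,1,53,0,255,2,1,53,0,255], "newtons": 20}}

```text
t: 12.85
eef_pos: [0.5683, 0.0983, 0.0619]
tcp_rot: [3.141, -0.0, 1.476]
ft_force: [-1.4, 0.3, 4.5]
width: 0.0638
gripper_force: 20.0
```

{"fn": "send_rows", "kwargs": {"series": [0,0,-5,0,255,0,0,-15,0,255,0,0,-28,0,255,0,0,-40,0,255,0,-14,-41,0,255,0,-32,-41,0,255,0,-48,-46,0,255,0,-52,-60,0,255,0,-56,-72,0,255,0,-66,-74,0,255,0,-80,-74,0,255,0,-92,-74,0,255], "newtons": 25}}

```text
t: 13.85
eef_pos: [0.4762, 0.1071, 0.1366]
tcp_rot: [3.141, -0.001, 1.475]
ft_force: [0.4, 1.1, -3.4]
width: 0.0639
gripper_force: 25.0
```

```bash
python3 - <<'E'
from h import *
st(); snap('scene','s7'); crop('s7',220,120,460,390,2.2,'s7b')
C=cloud('s7')
k=(C[...,2]>.07)&(C[...,0]>.4)&(C[...,0]<.75)&(C[...,1]<-.12)&(C[...,1]>-.6)&(C[...,2]<.45)
for y in np.arange(-.6,-.12,.06):
    q=k&(C[...,1]>=y)&(C[...,1]<y+.06)
    if q.any(): print(y.round(2),C[q].min(0),C[q].max(0))
k=(C[...,2]>.008)&(C[...,2]<.022)&(C[...,0]>.42)&(C[...,0]<.66)&(C[...,1]<-.13)&(C[...,1]>-.42)
m=cv2.morphologyEx(k.astype(np.uint8),cv2.MORPH_OPEN,np.ones((5,5))); print(cv2.minAreaRect((C[m>0][:,:2]*1000).astype(np.float32)))
E
```

```text
t 13.85
joint_pos [-1.1536  0.3409  0.9704  2.1377 -0.3802  0.842  -0.0467]
eef_pos [0.4762 0.1071 0.1366]
tcp_rot [ 3.141  -0.0013  1.4754]
ft_force [ 0.3743  1.0757 -3.409 ]
width 0.06386651220486865
gripper_force 24.99947726726532
-0.6 [ 0.6497 -0.5767  0.0703] [ 0.75   -0.54    0.2647]
-0.54 [ 0.6343 -0.54    0.07  ] [ 0.7498 -0.48    0.2651]
-0.48 [ 0.6315 -0.48    0.0702] [ 0.7499 -0.42    0.2653]
-0.42 [ 0.6337 -0.42    0.0705] [ 0.7498 -0.3775  0.2643]
-0.36 [ 0.6716 -0.3594  0.07  ] [ 0.75   -0.3     0.2019]
-0.3 [ 0.705  -0.2999  0.0704] [ 0.7392 -0.2907  0.1054]
((536.0510864257812, -260.72149658203125), (235.6642608642578, 166.87770080566406), 81.71214294433594)
```

View pics/s7b.png

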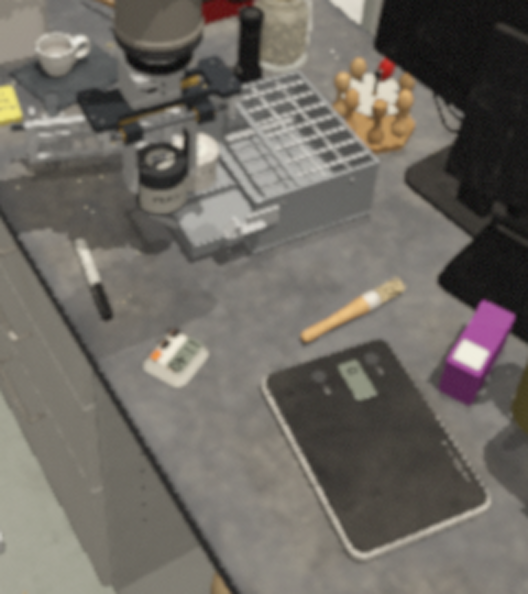

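The tin is held upright over the tray's front; short tin stays in the tray; scale centre fits at (0.536, −0.261) with the right size. Carry across, keeping clear of the lamp.

{"fn": "send_rows", "kwargs": {"series": [-10,1,0,0,255,-28,3,0,0,255,-50,5,0,0,255,-72,7,0,0,255,-94,9,0,0,255,-116,11,0,0,255,-138,13,0,0,255,-160,15,0,0,255,-182,17,0,0,255,-204,19,0,0,255,-228,21,0,0,255,-250,24,0,0,255]}}

```text
t: 14.9
eef_pos: [0.4768, -0.1465, 0.1362]
tcp_rot: [3.141, 0.0, 1.475]
ft_force: [-0.2, 0.5, -2.5]
width: 0.0641
gripper_force: 25.0
```

{"fn": "send_rows", "kwargs": {"series": [-20,10,0,0,255,-40,24,0,0,255,-60,38,0,0,255,-80,50,0,0,255,-98,61,10,0,255,-108,68,20,0,255,-111,71,32,0,255,-111,71,42,0,255,-111,71,50,0,255,-111,71,50,0,255]}}

```text
t: 15.73
eef_pos: [0.5358, -0.2602, 0.0839]
tcp_rot: [-3.139, -0.001, 1.476]
ft_force: [-0.5, 0.7, -3.4]
width: 0.064
gripper_force: 25.0
```

```bash
python3 - <<'E'
from h import *
st(); print(shift([.536,-.261,.060]))
snap('side','d8');snap('scene','s8')
for n in('s8','d8'):
    C=cloud(n); k=(abs(C[...,0]-.536)<.04)&(abs(C[...,1]+.261)<.04)&(C[...,2]>.025)&(C[...,2]<.13)
    if k.sum()>20: print(n,k.sum(),np.percentile(C[k],[1,99],axis=0).round(4).tolist())
E
```

```text
t 15.7333
joint_pos [-0.2484  0.5891  0.8012  1.9336 -0.556   0.8569  0.7539]
eef_pos [ 0.5358 -0.2602  0.0839]
tcp_rot [-3.1392 -0.0008  1.4764]
ft_force [-0.4872  0.728  -3.3983]
width 0.06396256312971771
gripper_force 24.999611377716064
[-0.7552  0.3309 23.9075]
s8 803 [[0.4973, -0.2927, 0.0412], [0.5746, -0.25, 0.1256]]
d8 357 [[0.4978, -0.2806, 0.041], [0.5748, -0.2227, 0.1269]]
```

{"fn": "send_rows", "kwargs": {"series": [0,0,6,0,255,0,0,12,0,255,0,0,17,0,255,0,0,20,0,255,0,0,21,0,255,0,0,22,0,255,0,0,22,0,255,0,0,22,0,255]}}

```text
t: 16.5
eef_pos: [0.5368, -0.2615, 0.0636]
tcp_rot: [3.141, 0.0, 1.476]
ft_force: [0.4, -0.0, -2.7]
width: 0.0642
gripper_force: 25.0
```

{"fn": "send_rows", "kwargs": {"series": [0,0,1,0,255,0,0,2,0,255,0,0,2,0,255,0,0,2,0,255]}}

```text
t: 16.83
eef_pos: [0.5368, -0.2614, 0.0615]
tcp_rot: [-3.142, 0.0, 1.476]
ft_force: [-0.9, -0.2, -1.6]
width: 0.0636
gripper_force: 25.0
```

{"fn": "send_rows", "kwargs": {"series": [0,0,1,0,255,0,0,1,0,255,0,0,1,0,255]}}

```text
t: 17.08
eef_pos: [0.5368, -0.2614, 0.0605]
tcp_rot: [-3.141, 0.0, 1.476]
ft_force: [0.0, 0.2, -1.6]
width: 0.0639
gripper_force: 25.0
```

{"fn": "send_rows", "kwargs": {"series": [0,0,1,0,255,0,0,1,0,255,0,0,1,0,255]}}

```text
t: 17.33
eef_pos: [0.5368, -0.2614, 0.0603]
tcp_rot: [3.141, -0.001, 1.476]
ft_force: [-5.1, 4.4, 17.6]
width: 0.0639
gripper_force: 25.0
```

Contact made. Ease off, open, and retreat.

{"fn": "send_rows", "kwargs": {"series": [0,0,-0.8,0,255,0,0,-0.8,0,255,0,0,-0.8,0,50,0,0,-0.8,0,27,0,0,-0.8,0,27,0,0,-0.8,0,27,0,0,-8,0,27,0,0,-25,0,27,0,0,-45,0,27,0,0,-65,0,27,0,0,-75,0,27,0,0,-75,0,27]}}

```text
t: 18.33
eef_pos: [0.5378, -0.2619, 0.1367]
tcp_rot: [3.138, 0.0, 1.476]
ft_force: [0.3, -0.2, 0.3]
width: 0.084
gripper_force: 0.0
```

{"fn": "send_rows", "kwargs": {"series": [0,-30,0,0,27,0,-60,0,0,27,0,-80,-20,0,27,0,-90,-40,0,27,0,-90,-40,0,27]}}

```text
t: 18.75
eef_pos: [0.4458, -0.2534, 0.1763]
tcp_rot: [3.14, -0.001, 1.474]
ft_force: [1.1, 0.4, 0.0]
width: 0.0842
gripper_force: 0.0
```

```bash
python3 - <<'E'
from h import *
st(); snap('scene','s9')
C=cloud('s9'); k=(abs(C[...,0]-.536)<.05)&(abs(C[...,1]+.261)<.05)&(C[...,2]>.074)&(C[...,2]<.095)
print(k.sum(),np.percentile(C[k],[1,50,99],axis=0).round(4).tolist())
crop('s9',190,110,480,390,2.1,'s9b')
E
```

```text
t 18.75
joint_pos [-0.428   0.324   0.9989  2.0511 -0.3407  0.9379  0.6556]
eef_pos [ 0.4458 -0.2534  0.1763]
tcp_rot [ 3.1396 -0.0011  1.4737]
ft_force [1.1156 0.3502 0.0451]
width 0.08415077652706907
gripper_force 0.0
572 [[0.5067, -0.2937, 0.075], [0.5356, -0.2648, 0.0815], [0.5674, -0.2328, 0.0861]]
```

View pics/s9b.png

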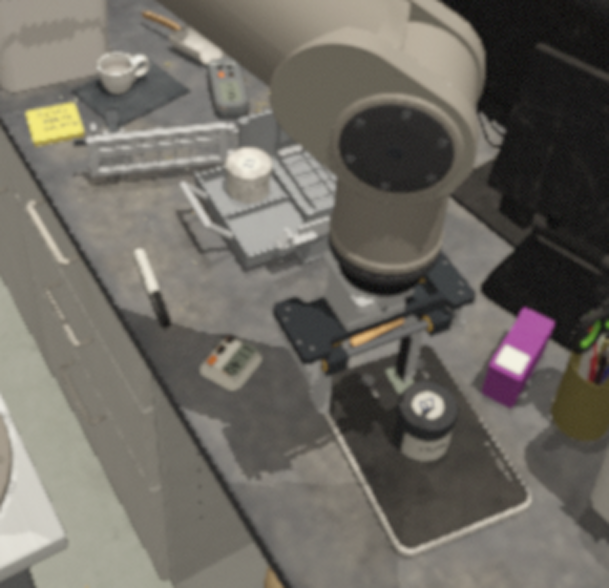

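The tall tin stands upright on the middle of the scale (425,420). The gate is open, the tray is out with the short tin in it (248,175), and the bystanders are in place. Handing in.

```bash
python3 -c "from workcell import manip; print(manip.job_done())"
```

```text
the job is handed in; nothing more can be done
None
```

I handed the job in at about 19 s: the taller tin (dark, "07") stands upright within about 3 mm of the middle of the scale, the gate is open at about 1.87 rad, the tray is out to its stop with the shorter tin in it, and the timer, brush and cup are where they were.

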